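# Clamp a blank on the marking anvil

### The job

Lay the aluminium bar flat on the steel anvil under the raised clamp pad, between the two low rails with its end against the back stop, and let go of it. Then turn the red-knobbed crank clockwise until the brass pad meets the bar, and snug it about a third of a turn more: firm, but not screwed down hard. Leave the bar clamped and the other things where they lie.

Things in the scene. Friction and masses are not known exactly. Their poses are not given: they have to be found in the camera images.
- bar_centre (a point): Centre of the loose plain aluminium bar, 180 x 40 x 14 mm, about 0.27 kg (varies); x along its length, y across, z through its thickness (up). Either end may go to the stop. At the start it lies on two wooden uprights, its underside 30 mm above the table, its length along the rest's.
- bar: The same bar; origin at the centre of its underside, same axes.
- seat (a point): Point on the anvil's top face straight below the screw's axis, 50 mm above the table. x points to the back stop and column (roughly away from the robot), y to the left across the anvil, z up. A bar well seated has its centre at x = -50, y = 0, z = +7 mm in this frame. Two rails, 7 mm high, stand at y = +/-25 to 31 mm, from x = -45 to +40 mm: 50 mm clear between them.
- anvil (a point): Middle of the front top edge of the fixed steel anvil (62 mm wide, 123 mm long, top 50 mm above the table), 68 mm in front of the seat point, same axes. Under it a blue base plate, 100 mm wide and 14 mm high, whose front edge is flush with it. A seated bar sticks out 72 mm in front of this edge, free to be held there.
- stop (a point): Centre of the front face of the back stop, 40 mm beyond the seat point along its x; the stop is 50 mm wide and stands 12 mm above the anvil. Same axes.
- boss (a point): Centre of the underside of the screw boss, 61 mm above the anvil, on the screw's axis. The boss, 42 mm wide and 38 mm high, is the front end of an overhead arm that runs back to the column (70 to 105 mm beyond the axis). The screw goes up through it to the crank. In front of the boss the space over the anvil is open from above.
- pad_face (a point): Centre of the underside of the round brass pad (34 mm wide) at the screw's lower end; 22 to 31 mm above the top of a seated bar at the start.
- pad: The brass pad; origin at the same point. It sits on a stiff spring in the screw's end that gives 1 mm for 15 N, so after contact the force grows by about 38 N for each radian turned. Well snugged is 40 to 130 N; a third of a turn (2.1 rad) gives about 80 N. The screw stays where it is left.
- crank_knob (a point): Centre (half-way up) of the red upright crank knob, a cylinder 24 mm in diameter and 48 mm tall that spins freely about its own axis, so it can be held without turning the wrist; 60 mm from the screw's axis, 234 mm above the table less the screw's descent. The flat crank arm and hub lie just below its foot. At the start it is to the left, to the right or on the far side of the screw.
- crank (a joint): Crank angle in rad, 0 fully raised, growing clockwise seen from above, to 17. The knob's direction from the screw axis in the seat frame is 1.745 minus this (from x towards y). Screw, pad and knob go down 16 mm a turn; pad underside 45 mm above the anvil at 0. The crank needs about 6 N at the knob while free (less in pauses), rising by about 1.6 N per rad after the pad meets the bar.
- hammer: Bystander: hand hammer lying on the table; leave alone.
- oil: Bystander: amber jar with black cap, 56 mm wide, 110 mm tall, upright; origin under its centre.
- punch_a: Bystander: dark steel punch, 100 mm long, 16 mm square, lying on the table.
- punch_b: Bystander: brown punch, 100 mm long, 16 mm square, lying on the table.
- brush: Bystander: brush lying on the table.
- rest: Light wooden rest on which the bar lies, fixed: base 170 x 80 x 8 mm, x along it; origin under its centre. Two uprights, 30 mm high, 30 mm wide (narrower than the bar) and 18 mm thick, stand at x = +/-68 mm. It and the near tray of punches (107 x 88 mm, 105 mm tall, fixed) stand on either side of the clamp, either way round.
Not all that is in view belongs to the job. Leave any pink look-alike of the bar alone. What is shaped like the part that bears seat but pink is not meant.

How it is judged:
By the outcome, as a careful person would: the job done as asked, in the order asked, and still so for the second after the job is handed in, with the robot touching nothing.
It also fails if it takes over 72 s, if anything falls off the work surface, if the arm or the gripper's body presses on something with over 40 N, if the wrist force passes 120 N, or if a joint passes its speed limit or range.

### The arm

A 6-joint arm with a two-finger parallel gripper is mounted at the origin on the work surface. World frame = base frame: x ahead of the robot, y to its left, z up, the work surface at z = 0. Lengths are in m, angles in rad, forces in N, time in s.
With the tool pointing down it reaches from about 0.275 to 0.725 m from the base axis. Payload 15.9 kg.
Tool frame: the origin (TCP) lies between the finger pads; the fingertips stand 8 mm ahead of it and the grasp point (between the pads) lies 11 mm behind it; x points along the fingers, y is the direction in which the jaws open and shut, and the axes are right-handed (so a half turn about x gives the same grasp; the last joint's range is limited). The gripper opens to 85 mm and grips with 20 to 120 N. Pads are 22 mm wide; open, the fingers measure 114 mm over their backs; the gripper's body (76 mm by 85 mm) begins 54 mm behind the grasp point. The pads swing forward as they close: fully open they stand 13 mm farther back than shut.
Start: joints at [1.261, 0.213, -0.034, 1.323, 0, 1.571], TCP at [0.152, 0.476, 0.239] pointing down, gripper open.
Joint ranges: [-2.98, 2.98], [-0.74, 1.72], [-1.14, 1.35], [-2.1, 2.04], [-1.57, 1.44], [-3.14, 3.14]. Speed limits (rad/s): [1.89, 1.89, 2.39, 2.57, 3.14, 3.14].

### API

Orientations are given as a rotation vector (axis times angle).
In Python, from cell import arm gives the robot as it stands.
- The arm moves only by the tool play_rows, never from a script. Its argument "plan" is a list of rows, each an object of numbers: "x", "y", "z": the shift along the tool's x, y, z in units of 300 mm (1.0 is 300 mm); "ax", "ay", "az": the turn, a rotation vector about the tool's x, y, z in units of 2 rad (1.0 is 2 rad); "grip": the gripper's target within -1 to 1 (fully open at 1, half-way at 0, shut at -1). In form: [{"x": .., "y": .., "z": .., "ax": .., "ay": .., "az": .., "grip": ..}, ...]. A call has 1 to 20 rows; each row shifts and turns the pose as measured when the row begins, along the tool's axes as they then stand; what a row does not reach is not made up. A row lasts 1/12 s, in which the tool goes at most 41.7 mm and 7.16 degrees, less where a joint would pass 70% of its speed; a pose out of reach is approached as far as the arm can. A call with a number of a shift or a turn outside -1 to 1 is refused whole. A call with a gripper value outside its range is refused whole. The fingers move at their own pace and stop on an object; "newtons" is the grip in N (left out, the last holds). Time passes only in rows, so rows that do not move let the fingers close. It gives the time, the measured TCP pose, the force and the opening at its end, in the units of the state.
- arm.sense(): the state, without advancing time (a new reading comes with each control period).
- arm.snapshot(name): name is "side" or "top"; returns a dict with "color" (384x512x3 uint8, red, green, blue), "mtx" (3x3 intrinsics, pixels), "position" and "attitude" of the camera in the world. Camera axes: x right, y down, z forward; pixel columns grow to the right and rows downward; lengths in m; the calibration is good to about 2 mm. A picture is of the moment at which its call begins. There is no depth.
- arm.sign_off(): hands the job in, once; it reports no verdict.
The state is a dict: "clock": time; "joint_pos": joint angles; "joint_vel": joint speeds; "joint_torque": joint torques, N m; "eef_pos": TCP position; "tool_rot": TCP orientation; "contact_force": force on the tool from outside, world axes, zero at the start; "ft_torque": the same for the moment, N m; "finger_gap": opening from 0.0 (shut) to 1.0 (fully open).
Only numpy, scipy, OpenCV 4.12 (cv2) and the standard library are available. Lean on these libraries where they do the work, as an engineer would, in place of code of your own. Each camera call takes 0.05 s, during which the arm holds its last target. There are 200 camera calls.

## Working session

There is one attempt and no reset: what is moved stays moved. The work goes in short steps, Python scripts to look and compute and a tool call to move; the robot and the scene stay as the last step left them, time stands still between calls to the robot, and variables do not carry over. Pictures are saved under pics/ and viewed, about 8 in all and at most 12, crops included, and the job is handed in when it is done.

Besides the shell and the picture viewer there is one more tool, called in YAML: its name, and indented under it one key for each argument. play_rows: Moves the arm, as the interface text tells. Shifts and turns lie within -1 to 1; 1 stands for 300 mm of shift or 2 rad of turn. Its arguments: {"type":"object","properties":{"plan":{"type":"array"},"newtons":{"type":"number"}},"required":["plan"]}

```bash
ls; mkdir -p pics; python3 - <<'E'
from cell import arm
import cv2,numpy as np
for n in("side","top"):
    s=arm.snapshot(n); cv2.imwrite(f"pics/{n}0.png",s["color"][:,:,::-1]); print(n,s["mtx"],s["position"],s["attitude"])
print(arm.sense())
E
```

```text
pics
side [[370.33192715   0.         252.03575141]
 [  0.         370.33192715 195.06126165]
 [  0.           0.           1.        ]] [ 0.16695604 -0.85273218  0.80074377] [-2.16039682  0.39520253 -0.18607728]
top [[483.46946838   0.         255.62992247]
 [  0.         483.46946838 187.81513592]
 [  0.           0.           1.        ]] [ 0.38078302 -0.03581737  1.75763609] [-2.21337994  2.18675115 -0.07876804]
{'clock': 0.1, 'joint_pos': array([ 1.26099323e+00,  2.13322305e-01, -3.49502730e-02,  1.32351084e+00,
        3.69497743e-06,  1.57080201e+00]), 'joint_vel': array([ 0.00064723, -0.00195934,  0.00303096, -0.00189368, -0.00054088,
       -0.00034272]), 'joint_torque': array([ 3.14760458e-03, -6.87248683e+01,  4.87807131e+01,  1.21531187e-02,
        1.08882546e-04, -2.11001145e-05]), 'eef_pos': array([0.15234757, 0.47592565, 0.23887626]), 'tool_rot': array([ 0.24238448,  1.5572419 , -0.24392059]), 'contact_force': array([0.03358697, 0.42053902, 0.66115436]), 'ft_torque': array([ 0.00155204,  0.02803895, -0.01076533]), 'finger_gap': 1.000018000919297}
```

View pics/side0.png

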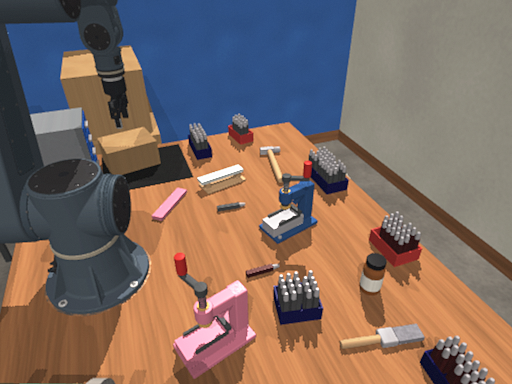

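View pics/top0.png

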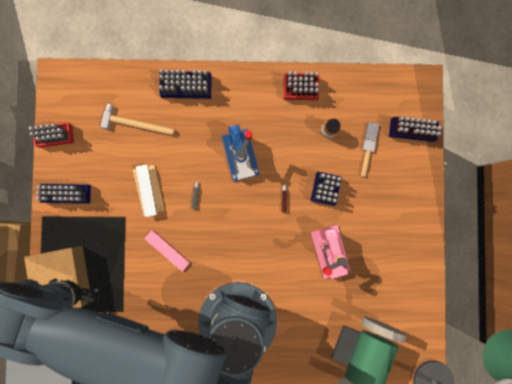

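```bash
cat > h.py <<'E'
from cell import arm
import cv2,numpy as np
from scipy.spatial.transform import Rotation as R
def snap(n,f=None):
    s=arm.snapshot(n)
    if f: cv2.imwrite(f"pics/{f}.png",s["color"][:,:,::-1])
    return s
def ray(s,p):
    d=R.from_rotvec(s["attitude"]).as_matrix()@np.linalg.inv(s["mtx"])@[p[0],p[1],1]
    return np.array(s["position"]),d/np.linalg.norm(d)
def on(s,p,z):
    o,d=ray(s,p); return o+d*(z-o[2])/d[2]
def tri(s1,p1,s2,p2):
    o,d=ray(s1,p1);q,e=ray(s2,p2)
    t=np.linalg.lstsq(np.c_[d,-e],q-o,rcond=None)[0]
    a,b=o+t[0]*d,q+t[1]*e
    return (a+b)/2,np.linalg.norm(a-b)
def proj(s,X):
    c=R.from_rotvec(s["attitude"]).as_matrix().T@(np.array(X)-s["position"]); c=s["mtx"]@c; return c[:2]/c[2]
def hsv(s): return cv2.cvtColor(s["color"],cv2.COLOR_RGB2HSV)
def blob(m,box):
    x0,y0,x1,y1=box; k=np.zeros_like(m);k[y0:y1,x0:x1]=m[y0:y1,x0:x1]
    c=max(cv2.findContours(k,cv2.RETR_EXTERNAL,cv2.CHAIN_APPROX_NONE)[0],key=cv2.contourArea)
    return c[:,0,:].astype(np.float32)
def rect(c): return cv2.minAreaRect(c)
def crop(s,box,k,f):
    x0,y0,x1,y1=box; return cv2.resize(s["color"][y0:y1,x0:x1,::-1],None,fx=k,fy=k,interpolation=cv2.INTER_CUBIC)
E
python3 - <<'E'
from h import *
t=snap("top");s=snap("side")
a=crop(t,(125,115,275,225),5,0); b=crop(s,(190,150,330,250),5,0)
cv2.imwrite("pics/c1.png",a); cv2.imwrite("pics/c2.png",b)
# knob
for n,im,bx in(("t",t,(235,120,260,145)),("s",s,(295,150,320,185))):
    h=hsv(im); m=(((h[...,0]<8)|(h[...,0]>172))&(h[...,1]>170)&(h[...,2]>90)).astype(np.uint8)
    c=blob(m,bx); print(n,rect(c)); globals()["k"+n]=rect(c)[0]
print("knob",tri(t,kt,s,ks), on(t,kt,.22))
h=hsv(t); m=((h[...,1]<60)&(h[...,2]>150)).astype(np.uint8)
c=blob(m,(128,155,168,222)); r=rect(c); print("bar",r, [on(t,p,.044).round(4) for p in cv2.boxPoints(r)], on(t,r[0],.044))
m=((abs(h[...,0].astype(int)-110)<14)&(h[...,1]>120)).astype(np.uint8)
c=blob(m,(210,115,270,195)); r=rect(c); print("blue",r,[on(t,p,.014).round(4) for p in cv2.boxPoints(r)])
E
```

```text
t ((248.5, 134.50001525878906), (7.071067810058594, 7.071067810058594), 45.0)
s ((307.2294921875, 168.9754180908203), (7.69553804397583, 16.3869686126709), 5.19442892074585)
knob (array([ 0.63669802, -0.03359574,  0.22894314]), np.float64(0.0009421849815190869)) [ 0.63863333 -0.03377708  0.22      ]
bar ((145.83602905273438, 190.3480224609375), (51.07179641723633, 12.074769020080566), 79.69515228271484) [array([0.5488, 0.3662, 0.044 ]), array([0.557 , 0.3244, 0.044 ]), array([0.3794, 0.288 , 0.044 ]), array([0.3713, 0.3296, 0.044 ])] [0.46389722 0.32701565 0.044     ]
blue ((233.0, 149.5), (47.0, 20.0), 90.0) [array([0.703 , 0.0596, 0.014 ]), array([ 0.7041, -0.0131,  0.014 ]), array([ 0.5325, -0.0154,  0.014 ]), array([0.5316, 0.0569, 0.014 ])]
```

View pics/c1.png

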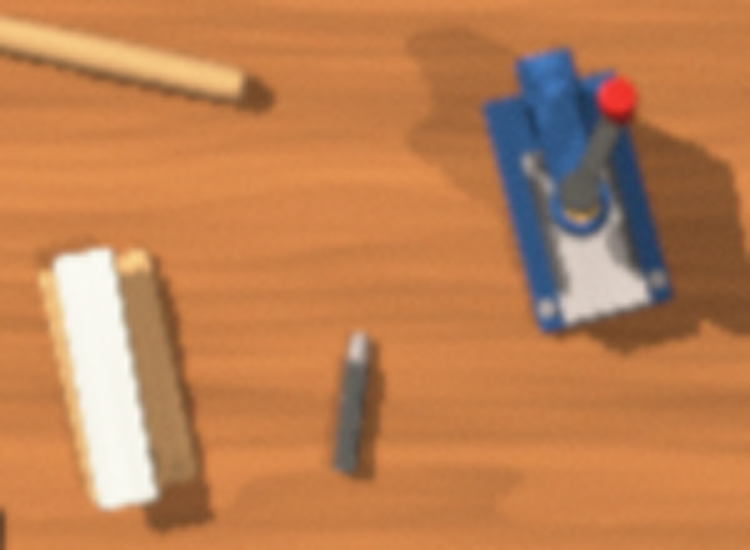

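View pics/c2.png

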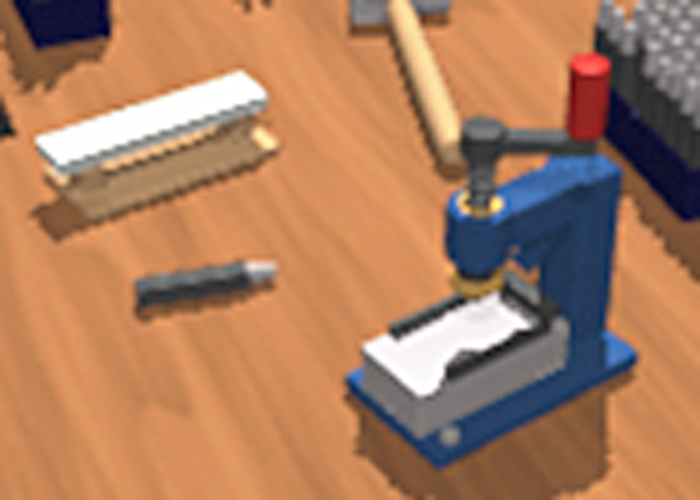

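```bash
python3 - <<'E'
from h import *
t=snap("top");s=snap("side")
T=lambda u,v:(125+(u+.5)/5-.5,115+(v+.5)/5-.5); S=lambda u,v:(190+(u+.5)/5-.5,150+(v+.5)/5-.5)
f=lambda n,a,b,z,im:print(n,(p:=on(im,a,z)).round(4),(q:=on(im,b,z)).round(4),"mid",((p+q)/2).round(4),"len",np.linalg.norm(p-q).round(4),"ang",np.arctan2(*(q-p)[1::-1]).round(3))
f("base front L,R top",T(545,330),T(672,298),.014,t)
f("base left: front->back top",T(545,330),T(485,103),.014,t)
f("anvil front L,R side",S(363,347),S(430,397),.05,s)
f("base front side",S(347,380),S(438,467),.014,s)
f("base right front->back side",S(438,467),S(637,355),.014,s)
f("anvil right side top edge front->back",S(430,397),S(567,320),.05,s)
# boss ring (blue circle) centre at z=.149
print("boss top",on(t,T(579,205),.149), "side",on(s,S(481,205),.149))
print("bar corners side top z.044",[on(s,S(*p),.044).round(4) for p in((37,142),(60,170),(267,97),(242,71))])
E
```

```text
base front L,R top [0.5045 0.0182 0.014 ] [ 0.5289 -0.0733  0.014 ] mid [ 0.5167 -0.0275  0.014 ] len 0.0947 ang -1.31
base left: front->back top [0.5045 0.0182 0.014 ] [0.6692 0.0641 0.014 ] mid [0.5869 0.0412 0.014 ] len 0.171 ang 0.272
anvil front L,R side [0.5086 0.0023 0.05  ] [ 0.5292 -0.058   0.05  ] mid [ 0.5189 -0.0278  0.05  ] len 0.0638 ang -1.242
base front side [0.5026 0.0154 0.014 ] [ 0.525  -0.0825  0.014 ] mid [ 0.5138 -0.0335  0.014 ] len 0.1004 ang -1.346
base right front->back side [ 0.525  -0.0825  0.014 ] [ 0.6917 -0.0305  0.014 ] mid [ 0.6084 -0.0565  0.014 ] len 0.1746 ang 0.302
anvil right side top edge front->back [ 0.5292 -0.058   0.05  ] [ 0.6425 -0.02    0.05  ] mid [ 0.5859 -0.039   0.05  ] len 0.1196 ang 0.324
boss top [ 0.5790484  -0.00749164  0.149     ] side [ 0.58213095 -0.00843205  0.149     ]
bar corners side top z.044 [array([0.3721, 0.3257, 0.044 ]), array([0.379 , 0.2821, 0.044 ]), array([0.5552, 0.3232, 0.044 ]), array([0.5497, 0.3681, 0.044 ])]
```

```bash
cat >> h.py <<'E'
def down(yaw):  # tool x down, tool y (jaws) = across direction of yaw
    y=np.array([-np.sin(yaw),np.cos(yaw),0]);x=np.array([0,0,-1.]);return np.c_[x,y,np.cross(x,y)]
def step(target,yaw=None,flip=False):
    st=arm.sense();Rt=R.from_rotvec(st["tool_rot"]).as_matrix()
    print("t",round(st["clock"],2),"pos",st["eef_pos"].round(4),"F",np.round(st["contact_force"],1),"gap",round(st["finger_gap"],3))
    print("tool axes\n",Rt.round(3))
    print("shift units",(Rt.T@(np.array(target)-st["eef_pos"])/.3).round(4))
    if yaw is not None:
        for q in(yaw,yaw+np.pi):print("turn units",((R.from_matrix(Rt.T@down(q))).as_rotvec()/2).round(4))
E
python3 - <<'E'
from h import *
step((.420,.3155,.15),.215)
E
```

```text
t 0.3 pos [0.1524 0.4761 0.2391] F [ 0.1  0.4 -0.1] gap 0.999
tool axes
 [[-0.     0.305  0.952]
 [-0.     0.952 -0.305]
 [-1.    -0.     0.   ]]
shift units [ 0.2973 -0.2378  1.0127]
turn units [-2.624e-01 -0.000e+00  2.000e-04]
turn units [1.3084e+00 3.0000e-04 0.0000e+00]
```

play_rows:
  plan:
    - {"ax": -0.0525, "grip": 1}
    - {"ax": -0.0525, "grip": 1}
    - {"ax": -0.0525, "grip": 1}
    - {"ax": -0.0525, "grip": 1}
    - {"ax": -0.0525, "grip": 1}
    - {"x": 0.03, "y": -0.071, "z": 0.076, "grip": 1}
    - {"x": 0.03, "y": -0.071, "z": 0.076, "grip": 1}
    - {"x": 0.03, "y": -0.071, "z": 0.076, "grip": 1}
    - {"x": 0.03, "y": -0.071, "z": 0.076, "grip": 1}
    - {"x": 0.03, "y": -0.071, "z": 0.076, "grip": 1}
    - {"x": 0.03, "y": -0.071, "z": 0.076, "grip": 1}
    - {"x": 0.03, "y": -0.071, "z": 0.076, "grip": 1}
    - {"x": 0.03, "y": -0.071, "z": 0.076, "grip": 1}
    - {"x": 0.03, "y": -0.071, "z": 0.076, "grip": 1}
    - {"x": 0.03, "y": -0.071, "z": 0.076, "grip": 1}

```text
invalid input
```

```bash
python3 - <<'E'
from h import *
step((.420,.3155,.026),.215)
t=snap("top");s=snap("side")
print(proj(t,(.4639,.326,.044)),proj(s,(.4639,.326,.044)))
a=crop(t,(120,150,220,230),4,0);b=crop(s,(170,130,270,210),4,0)
cv2.imwrite("pics/c3.png",np.hstack([a,b]))
E
```

```text
t 0.3 pos [0.1524 0.4761 0.2391] F [ 0.1  0.4 -0.1] gap 0.999
tool axes
 [[-0.     0.305  0.952]
 [-0.     0.952 -0.305]
 [-1.    -0.     0.   ]]
shift units [ 0.7106 -0.2376  1.0127]
turn units [-2.624e-01 -0.000e+00  2.000e-04]
turn units [1.3084e+00 3.0000e-04 0.0000e+00]
[146.12410815 190.35081048] [220.33854016 173.21327836]
```

View pics/c3.png

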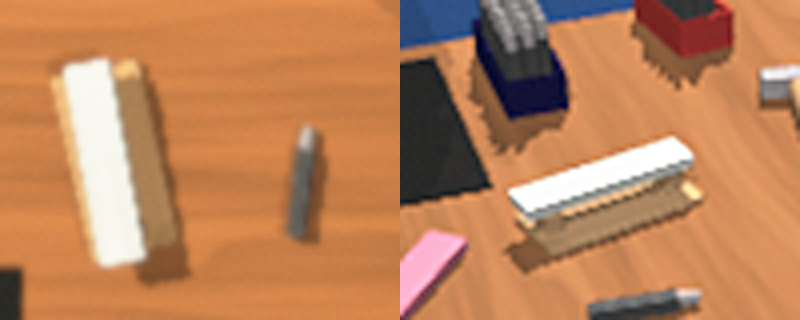

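The arm did not move because the call was refused. Pictures so far: 5. The last crop shows the white bar still on its rest at top-view pixel (146,190). The look-alikes are the pink bar at (167,250) and the pink clamp at (330,252), so I'm using the white bar and the blue clamp at (240,155). I'll resend the move with all the keys filled in.

play_rows:
  plan:
    - {"x": 0, "y": 0, "z": 0, "ax": -0.0525, "ay": 0, "az": 0, "grip": 1}
    - {"x": 0, "y": 0, "z": 0, "ax": -0.0525, "ay": 0, "az": 0, "grip": 1}
    - {"x": 0, "y": 0, "z": 0, "ax": -0.0525, "ay": 0, "az": 0, "grip": 1}
    - {"x": 0, "y": 0, "z": 0, "ax": -0.0525, "ay": 0, "az": 0, "grip": 1}
    - {"x": 0, "y": 0, "z": 0, "ax": -0.0525, "ay": 0, "az": 0, "grip": 1}
    - {"x": 0.03, "y": -0.071, "z": 0.076, "ax": 0, "ay": 0, "az": 0, "grip": 1}
    - {"x": 0.03, "y": -0.071, "z": 0.076, "ax": 0, "ay": 0, "az": 0, "grip": 1}
    - {"x": 0.03, "y": -0.071, "z": 0.076, "ax": 0, "ay": 0, "az": 0, "grip": 1}
    - {"x": 0.03, "y": -0.071, "z": 0.076, "ax": 0, "ay": 0, "az": 0, "grip": 1}
    - {"x": 0.03, "y": -0.071, "z": 0.076, "ax": 0, "ay": 0, "az": 0, "grip": 1}
    - {"x": 0.03, "y": -0.071, "z": 0.076, "ax": 0, "ay": 0, "az": 0, "grip": 1}
    - {"x": 0.03, "y": -0.071, "z": 0.076, "ax": 0, "ay": 0, "az": 0, "grip": 1}
    - {"x": 0.03, "y": -0.071, "z": 0.076, "ax": 0, "ay": 0, "az": 0, "grip": 1}
    - {"x": 0.03, "y": -0.071, "z": 0.076, "ax": 0, "ay": 0, "az": 0, "grip": 1}
  newtons: 60

```text
clock: 1.57
eef_pos: [0.4039, 0.3374, 0.1565]
tool_rot: [-0.194, 1.56, 0.202]
contact_force: [0.1, 1.3, 0.4]
finger_gap: 1.004
```

```bash
python3 - <<'E'
from h import *
step((.420,.3155,.026),.215)
E
```

```text
t 1.57 pos [0.4039 0.3374 0.1565] F [0.1 1.3 0.4] gap 1.004
tool axes
 [[ 0.001 -0.25   0.968]
 [ 0.005  0.968  0.25 ]
 [-1.     0.005  0.003]]
shift units [ 0.4348 -0.0861  0.0327]
turn units [ 0.0186  0.0012 -0.0023]
turn units [-1.5522  0.0036  0.0019]
```

play_rows:
  plan:
    - {"x": 0, "y": -0.086, "z": 0.033, "ax": 0.0186, "ay": 0.001, "az": -0.002, "grip": 1}
    - {"x": 0, "y": 0, "z": 0, "ax": 0, "ay": 0, "az": 0, "grip": 1}
    - {"x": 0.1, "y": 0, "z": 0, "ax": 0, "ay": 0, "az": 0, "grip": 1}
    - {"x": 0.1, "y": 0, "z": 0, "ax": 0, "ay": 0, "az": 0, "grip": 1}
    - {"x": 0.04, "y": 0, "z": 0, "ax": 0, "ay": 0, "az": 0, "grip": 1}
    - {"x": 0, "y": 0, "z": 0, "ax": 0, "ay": 0, "az": 0, "grip": 1}

```text
clock: 2.07
eef_pos: [0.4263, 0.3098, 0.0805]
tool_rot: [-0.161, 1.563, 0.161]
contact_force: [-0.5, 0.0, -1.1]
finger_gap: 1.0
```

```bash
python3 - <<'E'
from h import *
step((.420,.3155,.026),.215)
E
```

```text
t 2.07 pos [0.4263 0.3098 0.0805] F [-0.5  0.  -1.1] gap 1.0
tool axes
 [[ 0.002 -0.204  0.979]
 [ 0.     0.979  0.204]
 [-1.     0.     0.002]]
shift units [ 0.1817  0.023  -0.017 ]
turn units [-0.0048  0.0009 -0.    ]
turn units [ 1.566e+00 -1.000e-04 -1.400e-03]
```

play_rows:
  plan:
    - {"x": 0.06, "y": 0.023, "z": -0.017, "ax": -0.005, "ay": 0, "az": 0, "grip": 1}
    - {"x": 0.06, "y": 0, "z": 0, "ax": 0, "ay": 0, "az": 0, "grip": 1}
    - {"x": 0.05, "y": 0, "z": 0, "ax": 0, "ay": 0, "az": 0, "grip": 1}
    - {"x": 0, "y": 0, "z": 0, "ax": 0, "ay": 0, "az": 0, "grip": 1}
    - {"x": 0, "y": 0, "z": 0, "ax": 0, "ay": 0, "az": 0, "grip": 1}

```text
clock: 2.48
eef_pos: [0.42, 0.3177, 0.0312]
tool_rot: [-0.169, 1.56, 0.172]
contact_force: [0.5, -0.5, 0.6]
finger_gap: 1.0
```

```bash
python3 - <<'E'
from h import *
step((.420,.3155,.026),.215)
E
```

```text
t 2.48 pos [0.42   0.3177 0.0312] F [ 0.5 -0.5  0.6] gap 1.0
tool axes
 [[ 0.003 -0.216  0.976]
 [ 0.002  0.976  0.216]
 [-1.     0.001  0.004]]
shift units [ 0.0175 -0.0072 -0.0017]
turn units [ 0.0013  0.0019 -0.0007]
turn units [-1.5695e+00  1.2000e-03  3.0000e-03]
```

play_rows:
  plan:
    - {"x": 0.018, "y": -0.007, "z": 0, "ax": 0, "ay": 0.002, "az": 0, "grip": 0.4}
    - {"x": 0, "y": 0, "z": 0, "ax": 0, "ay": 0, "az": 0, "grip": 0.0}
    - {"x": 0, "y": 0, "z": 0, "ax": 0, "ay": 0, "az": 0, "grip": -0.5}
    - {"x": 0, "y": 0, "z": 0, "ax": 0, "ay": 0, "az": 0, "grip": -1}
    - {"x": 0, "y": 0, "z": 0, "ax": 0, "ay": 0, "az": 0, "grip": -1}
    - {"x": 0, "y": 0, "z": 0, "ax": 0, "ay": 0, "az": 0, "grip": -1}
    - {"x": 0, "y": 0, "z": 0, "ax": 0, "ay": 0, "az": 0, "grip": -1}
    - {"x": 0, "y": 0, "z": 0, "ax": 0, "ay": 0, "az": 0, "grip": -1}
    - {"x": 0, "y": 0, "z": 0, "ax": 0, "ay": 0, "az": 0, "grip": -1}
  newtons: 80

```text
clock: 3.23
eef_pos: [0.4225, 0.3173, 0.0306]
tool_rot: [-0.167, 1.56, 0.175]
contact_force: [-0.0, 0.0, -2.5]
finger_gap: 0.453
```

```bash
python3 - <<'E'
from h import *
step((.400,-.062,.09),.285)
E
```

```text
t 3.23 pos [0.4225 0.3173 0.0306] F [-0.   0.  -2.5] gap 0.453
tool axes
 [[ 0.003 -0.216  0.976]
 [ 0.005  0.976  0.216]
 [-1.     0.004  0.004]]
shift units [-0.2046 -1.2173 -0.3455]
turn units [-0.0336  0.0023 -0.002 ]
turn units [ 1.5372 -0.0031 -0.0036]
```

play_rows:
  plan:
    - {"x": -0.05, "y": 0, "z": 0, "ax": 0, "ay": 0, "az": 0, "grip": -1}
    - {"x": -0.1, "y": 0, "z": 0, "ax": 0, "ay": 0, "az": 0, "grip": -1}
    - {"x": -0.1, "y": 0, "z": 0, "ax": 0, "ay": 0, "az": 0, "grip": -1}
    - {"x": -0.1, "y": 0, "z": 0, "ax": 0, "ay": 0, "az": 0, "grip": -1}
    - {"x": 0, "y": -0.06, "z": -0.04, "ax": 0, "ay": 0, "az": 0, "grip": -1}
    - {"x": 0, "y": -0.1, "z": -0.032, "ax": 0, "ay": 0, "az": 0, "grip": -1}
    - {"x": 0, "y": -0.1, "z": -0.032, "ax": 0, "ay": 0, "az": 0, "grip": -1}
    - {"x": 0, "y": -0.1, "z": -0.032, "ax": 0, "ay": 0, "az": 0, "grip": -1}
    - {"x": 0, "y": -0.1, "z": -0.032, "ax": 0, "ay": 0, "az": 0, "grip": -1}
    - {"x": 0, "y": -0.1, "z": -0.032, "ax": 0, "ay": 0, "az": 0, "grip": -1}
    - {"x": 0, "y": -0.1, "z": -0.032, "ax": 0, "ay": 0, "az": 0, "grip": -1}
    - {"x": 0, "y": -0.1, "z": -0.032, "ax": 0, "ay": 0, "az": 0, "grip": -1}
    - {"x": 0, "y": -0.06, "z": -0.032, "ax": 0, "ay": 0, "az": 0, "grip": -1}
    - {"x": 0, "y": 0, "z": 0, "ax": 0, "ay": 0, "az": 0, "grip": -1}

```text
clock: 4.4
eef_pos: [0.3851, 0.0473, 0.1384]
tool_rot: [-0.173, 1.56, 0.176]
contact_force: [0.3, 0.5, -2.6]
finger_gap: 0.45
```

```bash
python3 - <<'E'
from h import *
step((.390,-.0647,.075),.285)
E
```

```text
t 4.4 pos [0.3851 0.0473 0.1384] F [ 0.3  0.5 -2.6] gap 0.45
tool axes
 [[ 0.003 -0.221  0.975]
 [ 0.003  0.975  0.221]
 [-1.     0.002  0.004]]
shift units [ 0.2102 -0.3681 -0.0672]
turn units [-0.0313  0.0019 -0.001 ]
turn units [ 1.5395e+00 -1.5000e-03 -2.9000e-03]
```

play_rows:
  plan:
    - {"x": 0, "y": -0.07, "z": -0.02, "ax": 0, "ay": 0, "az": 0, "grip": -1}
    - {"x": 0, "y": -0.09, "z": -0.02, "ax": 0, "ay": 0, "az": 0, "grip": -1}
    - {"x": 0, "y": -0.09, "z": -0.02, "ax": 0, "ay": 0, "az": 0, "grip": -1}
    - {"x": 0.0, "y": -0.08, "z": 0, "ax": 0, "ay": 0, "az": 0, "grip": -1}
    - {"x": 0.05, "y": -0.02, "z": 0, "ax": -0.031, "ay": 0.002, "az": 0, "grip": -1}
    - {"x": 0.06, "y": 0, "z": 0, "ax": 0, "ay": 0, "az": 0, "grip": -1}
    - {"x": 0, "y": 0, "z": 0, "ax": 0, "ay": 0, "az": 0, "grip": -1}
    - {"x": 0, "y": 0, "z": 0, "ax": 0, "ay": 0, "az": 0, "grip": -1}

```text
clock: 5.07
eef_pos: [0.3916, -0.0641, 0.1052]
tool_rot: [-0.222, 1.557, 0.224]
contact_force: [-0.0, -0.5, -1.7]
finger_gap: 0.445
```

```bash
python3 - <<'E'
from h import *
step((.390,-.0647,.060),.285)
t=snap("top");s=snap("side")
a=crop(t,(205,120,285,220),5,0);b=crop(s,(200,180,330,280),5,0)
b=cv2.resize(b,(400,308)); c=np.zeros((500,400,3),np.uint8); 
cv2.imwrite("pics/c4.png",np.hstack([a,np.vstack([b,c[:192]])]))
# bar in view: white contour in top
h=hsv(t); m=((h[...,1]<60)&(h[...,2]>150)).astype(np.uint8)
for im,n in((t,"t"),(s,"s")):
  for sx in (-.2+.132,):
    pass
E
```

```text
t 5.07 pos [ 0.3916 -0.0641  0.1052] F [-0.  -0.5 -1.7] gap 0.445
tool axes
 [[ 0.002 -0.281  0.96 ]
 [ 0.002  0.96   0.281]
 [-1.     0.001  0.003]]
shift units [ 0.1507 -0.0006 -0.0061]
turn units [-0.0002  0.0013 -0.0005]
turn units [ 1.5706e+00 -8.0000e-04 -2.0000e-03]
```

View pics/c4.png

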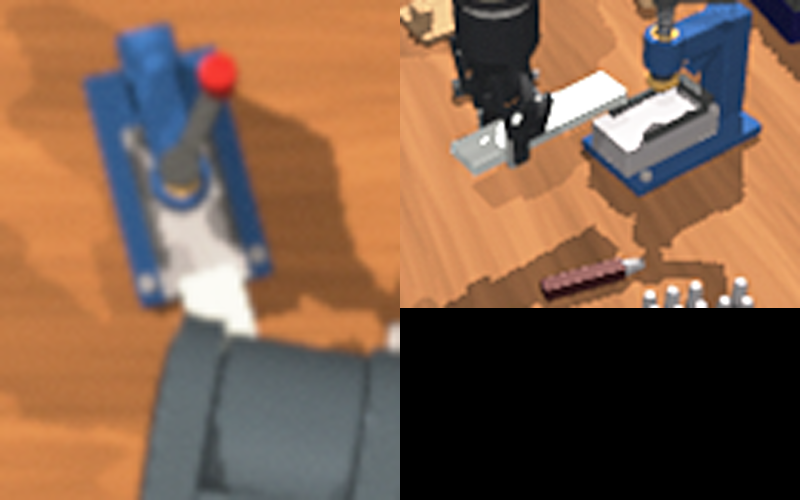

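Picture 6 shows the bar held level, with its far end over the front of the anvil and the gripper clear of the clamp. In the top crop, the far corners of the bar are near (185,283) and (245,265).

```bash
python3 - <<'E'
from h import *
t=snap("top");s=snap("side")
y=.285;ex=np.array([np.cos(y),np.sin(y)]);ey=np.array([-ex[1],ex[0]]);S0=np.array([.582,-.0085])
def loc(P):d=np.array(P)[:2]-S0;return (np.array([d@ex,d@ey])*1e3).round(1)
T=lambda u,v:(205+(u+.5)/5-.5,120+(v+.5)/5-.5)
for p in((185,283),(245,265),(257,337)):print("top",loc(on(t,T(*p),.1186)))
for p in((600,70),(627,93)):print("side",loc(on(s,(200+(p[0]-400)/3.077,180+p[1]/3.077),.1186)))
print("tcp",loc(arm.sense()["eef_pos"]))
E
```

```text
top [-67.7  16.2]
top [-66.8 -26.4]
top [-116.3  -21. ]
side [-63.8  21.9]
side [-66.3 -23.6]
tcp [-197.7    0.3]
```

play_rows:
  plan:
    - {"x": 0.06, "y": 0, "z": 0, "ax": 0, "ay": 0.001, "az": 0, "grip": -1}
    - {"x": 0.05, "y": 0, "z": 0, "ax": 0, "ay": 0, "az": 0, "grip": -1}
    - {"x": 0.03, "y": 0, "z": 0, "ax": 0, "ay": 0, "az": 0, "grip": -1}
    - {"x": 0, "y": 0, "z": 0, "ax": 0, "ay": 0, "az": 0, "grip": -1}
    - {"x": 0, "y": 0, "z": 0.05, "ax": 0, "ay": 0, "az": 0, "grip": -1}
    - {"x": 0, "y": 0, "z": 0.06, "ax": 0, "ay": 0, "az": 0, "grip": -1}
    - {"x": 0, "y": 0, "z": 0.06, "ax": 0, "ay": 0, "az": 0, "grip": -1}
    - {"x": 0, "y": 0, "z": 0, "ax": 0, "ay": 0, "az": 0, "grip": -1}
    - {"x": 0, "y": 0, "z": 0, "ax": 0, "ay": 0, "az": 0, "grip": -1}

```text
clock: 6.02
eef_pos: [0.4468, -0.0465, 0.07]
tool_rot: [-0.228, 1.548, 0.225]
contact_force: [0.0, -0.0, -3.7]
finger_gap: 0.449
```

```bash
python3 - <<'E'
from h import *
step((.582-.097*.9597,-.0085-.097*.2812,.0605),.285)
E
```

```text
t 6.02 pos [ 0.4468 -0.0465  0.07  ] F [ 0.  -0.  -3.7] gap 0.449
tool axes
 [[ 0.011 -0.285  0.958]
 [-0.     0.959  0.285]
 [-1.    -0.003  0.01 ]]
shift units [ 0.0332 -0.0056  0.1443]
turn units [0.002  0.0051 0.0016]
turn units [-1.5688 -0.0026  0.0081]
```

play_rows:
  plan:
    - {"x": 0.033, "y": -0.004, "z": 0.0, "ax": 0.002, "ay": 0.005, "az": 0.001, "grip": -1}
    - {"x": 0.0, "y": 0, "z": 0, "ax": 0, "ay": 0, "az": 0, "grip": -1}
    - {"x": 0, "y": 0, "z": 0.05, "ax": 0, "ay": 0, "az": 0, "grip": -1}
    - {"x": 0, "y": 0, "z": 0.045, "ax": 0, "ay": 0, "az": 0, "grip": -1}
    - {"x": 0, "y": 0, "z": 0.03, "ax": 0, "ay": 0, "az": 0, "grip": -1}
    - {"x": 0, "y": 0, "z": 0, "ax": 0, "ay": 0, "az": 0, "grip": -1}
    - {"x": 0, "y": 0, "z": 0, "ax": 0, "ay": 0, "az": 0, "grip": -1}

```text
clock: 6.6
eef_pos: [0.4815, -0.0375, 0.0598]
tool_rot: [-0.224, 1.562, 0.222]
contact_force: [-1.4, -0.5, -3.0]
finger_gap: 0.45
```

```bash
python3 - <<'E'
from h import *
step((.582-.095*.9597,-.0085-.095*.2812,.052),.285)
t=snap("top");s=snap("side")
a=crop(t,(205,115,285,215),5,0);b=crop(s,(245,165,325,265),5,0)
cv2.imwrite("pics/c5.png",np.hstack([a,b]))
E
```

```text
t 6.6 pos [ 0.4815 -0.0375  0.0598] F [-1.4 -0.5 -3. ] gap 0.45
tool axes
 [[-0.003 -0.28   0.96 ]
 [-0.002  0.96   0.28 ]
 [-1.    -0.001 -0.003]]
shift units [ 0.0258 -0.0015  0.0321]
turn units [-0.0007 -0.0015  0.0004]
turn units [1.5701e+00 6.0000e-04 2.3000e-03]
```

View pics/c5.png

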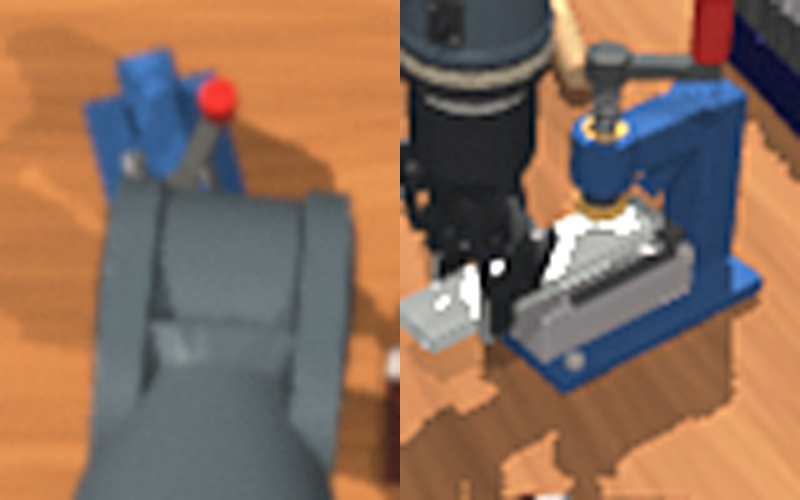

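Picture 7 shows the bar under the pad and level, about 9 mm above the anvil, with its right edge inside the right rail. Next I lower it.

play_rows:
  plan:
    - {"x": 0.012, "y": 0, "z": 0, "ax": 0, "ay": -0.0015, "az": 0, "grip": -1}
    - {"x": 0.01, "y": 0, "z": 0, "ax": 0, "ay": 0, "az": 0, "grip": -1}
    - {"x": 0.006, "y": 0, "z": 0, "ax": 0, "ay": 0, "az": 0, "grip": -1}
    - {"x": 0, "y": 0, "z": 0, "ax": 0, "ay": 0, "az": 0, "grip": -1}

```text
clock: 7.03
eef_pos: [0.4796, -0.0381, 0.0507]
tool_rot: [-0.222, 1.559, 0.221]
contact_force: [0.1, 0.4, -2.8]
finger_gap: 0.448
```

play_rows:
  plan:
    - {"x": 0.004, "y": 0, "z": 0, "ax": 0, "ay": 0, "az": 0, "grip": -1}
    - {"x": 0.003, "y": 0, "z": 0, "ax": 0, "ay": 0, "az": 0, "grip": -1}
    - {"x": 0, "y": 0, "z": 0, "ax": 0, "ay": 0, "az": 0, "grip": -1}

```text
clock: 7.28
eef_pos: [0.4795, -0.0381, 0.0492]
tool_rot: [-0.222, 1.559, 0.221]
contact_force: [-4.5, 0.8, 8.8]
finger_gap: 0.449
```

play_rows:
  plan:
    - {"x": -0.002, "y": 0, "z": 0.013, "ax": 0, "ay": 0, "az": 0, "grip": -1}
    - {"x": 0, "y": 0, "z": 0.013, "ax": 0, "ay": 0, "az": 0, "grip": -1}
    - {"x": 0, "y": 0, "z": 0.01, "ax": 0, "ay": 0, "az": 0, "grip": -1}
    - {"x": 0, "y": 0, "z": 0, "ax": 0, "ay": 0, "az": 0, "grip": -1}

```text
clock: 7.62
eef_pos: [0.4904, -0.0351, 0.0502]
tool_rot: [-0.222, 1.558, 0.221]
contact_force: [-0.4, 0.2, -1.2]
finger_gap: 0.448
```

play_rows:
  plan:
    - {"x": 0, "y": 0, "z": 0.006, "ax": 0, "ay": 0, "az": 0, "grip": -1}
    - {"x": 0, "y": 0, "z": 0.006, "ax": 0, "ay": 0, "az": 0, "grip": -1}
    - {"x": 0, "y": 0, "z": 0, "ax": 0, "ay": 0, "az": 0, "grip": -1}

```text
clock: 7.87
eef_pos: [0.4904, -0.0349, 0.0498]
tool_rot: [-0.223, 1.566, 0.219]
contact_force: [3.3, 1.4, 2.6]
finger_gap: 0.449
```

play_rows:
  plan:
    - {"x": 0, "y": 0, "z": 0, "ax": 0, "ay": 0, "az": 0, "grip": -1}
    - {"x": 0, "y": 0, "z": 0.006, "ax": 0, "ay": 0, "az": 0, "grip": -1}
    - {"x": 0, "y": 0, "z": 0.008, "ax": 0, "ay": 0, "az": 0, "grip": -1}

```text
clock: 8.12
eef_pos: [0.4905, -0.0348, 0.0495]
tool_rot: [-0.223, 1.573, 0.218]
contact_force: [-27.2, -10.0, 32.9]
finger_gap: 0.449
```

```bash
python3 - <<'E'
from h import *
step((.582-.092*.9597,-.0085-.092*.2812,.05),.285)
E
```

```text
t 8.12 pos [ 0.4905 -0.0348  0.0495] F [-27.2 -10.   32.9] gap 0.449
tool axes
 [[-0.013 -0.277  0.961]
 [-0.005  0.961  0.277]
 [-1.    -0.002 -0.014]]
shift units [-0.0018 -0.0015  0.0106]
turn units [-0.0022 -0.0068  0.0008]
turn units [1.5686e+00 1.3000e-03 1.0700e-02]
```

play_rows:
  plan:
    - {"x": 0, "y": 0, "z": 0, "ax": 0, "ay": 0, "az": 0, "grip": -1}
    - {"x": 0, "y": 0, "z": 0, "ax": 0, "ay": 0, "az": 0, "grip": -1}
    - {"x": 0, "y": 0, "z": 0, "ax": 0, "ay": 0, "az": 0, "grip": 1}
    - {"x": 0, "y": 0, "z": 0, "ax": 0, "ay": 0, "az": 0, "grip": 1}
    - {"x": 0, "y": 0, "z": 0, "ax": 0, "ay": 0, "az": 0, "grip": 1}
    - {"x": 0, "y": 0, "z": 0, "ax": 0, "ay": 0, "az": 0, "grip": 1}
    - {"x": 0, "y": 0, "z": 0, "ax": 0, "ay": 0, "az": 0, "grip": 1}
    - {"x": 0, "y": 0, "z": 0, "ax": 0, "ay": 0, "az": 0, "grip": 1}

```text
clock: 8.78
eef_pos: [0.4912, -0.0348, 0.0498]
tool_rot: [-0.224, 1.572, 0.218]
contact_force: [0.6, -0.0, 0.2]
finger_gap: 0.999
```

```bash
python3 - <<'E'
from h import *
step((.42,-.056,.30),.285)
E
```

```text
t 8.78 pos [ 0.4912 -0.0348  0.0498] F [ 0.6 -0.   0.2] gap 0.999
tool axes
 [[-0.012 -0.277  0.961]
 [-0.005  0.961  0.277]
 [-1.    -0.002 -0.013]]
shift units [-0.8307 -0.0039 -0.2585]
turn units [-0.0022 -0.0065  0.001 ]
turn units [1.5686e+00 1.5000e-03 1.0100e-02]
```

play_rows:
  plan:
    - {"x": -0.06, "y": 0, "z": 0, "ax": -0.002, "ay": -0.0065, "az": 0.001, "grip": 1}
    - {"x": -0.1, "y": 0, "z": -0.03, "ax": 0, "ay": 0, "az": 0, "grip": 1}
    - {"x": -0.1, "y": 0, "z": -0.05, "ax": 0, "ay": 0, "az": 0, "grip": 1}
    - {"x": -0.1, "y": 0, "z": -0.07, "ax": 0, "ay": 0, "az": 0, "grip": 1}
    - {"x": -0.1, "y": 0, "z": -0.08, "ax": 0, "ay": 0, "az": 0, "grip": 1}
    - {"x": -0.1, "y": 0, "z": -0.08, "ax": 0, "ay": 0, "az": 0, "grip": 1}
    - {"x": -0.1, "y": 0, "z": -0.08, "ax": 0, "ay": 0, "az": 0, "grip": 1}
    - {"x": -0.1, "y": 0, "z": -0.08, "ax": 0, "ay": 0, "az": 0, "grip": 1}
    - {"x": -0.1, "y": 0, "z": -0.08, "ax": 0, "ay": 0, "az": 0, "grip": 1}

```text
clock: 9.53
eef_pos: [0.3259, -0.081, 0.3131]
tool_rot: [-0.224, 1.568, 0.229]
contact_force: [0.5, -0.5, 0.2]
finger_gap: 1.001
```

```bash
python3 - <<'E'
from h import *
step((.6367,-.0336,.30),.285)
t=snap("top");s=snap("side")
a=crop(t,(205,115,285,215),5,0);b=crop(s,(245,165,325,265),5,0)
cv2.imwrite("pics/c6.png",np.hstack([a,b]))
E
```

```text
t 9.53 pos [ 0.3259 -0.081   0.3131] F [ 0.5 -0.5  0.2] gap 1.001
tool axes
 [[-0.009 -0.284  0.959]
 [ 0.001  0.959  0.284]
 [-1.     0.004 -0.008]]
shift units [ 0.0345 -0.1433  1.0386]
turn units [ 0.0016 -0.0042 -0.0019]
turn units [-1.5692  0.003  -0.0066]
```

View pics/c6.png

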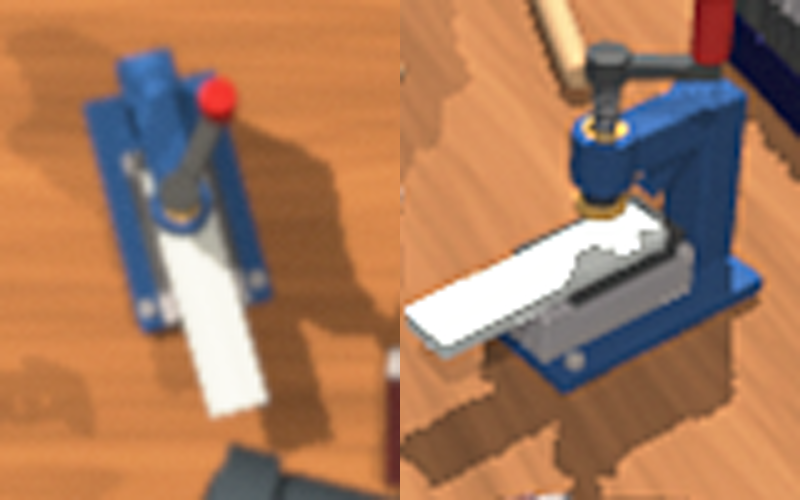

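Picture 8 shows the bar flat on the anvil between the rails, with its front corners at about (210,417) and (268,402) in the top crop. I'll check its position and measure the path to the knob.

```bash
cat >> h.py <<'E'
Y0=.285;EX=np.array([np.cos(Y0),np.sin(Y0)]);EY=np.array([-EX[1],EX[0]]);S0=np.array([.582,-.0085])
def loc(P):
    d=np.array(P)[:2]-S0;return (np.array([d@EX,d@EY])*1e3).round(1)
E
python3 - <<'E'
from h import *
t=snap("top");s=snap("side")
T=lambda u,v:(205+(u+.5)/5-.5,115+(v+.5)/5-.5);S=lambda u,v:(245+(u-400+.5)/5-.5,165+(v+.5)/5-.5)
for p in((210,417),(268,402),(168,260),(233,270)):print("top",loc(on(t,T(*p),.064)))
for p in((405,315),(443,354)):print("side",loc(on(s,S(*p),.064)))
for n,im,bx in(("t",t,(235,120,260,145)),("s",s,(375-80,150,320,185))):
    h=hsv(im); m=(((h[...,0]<8)|(h[...,0]>172))&(h[...,1]>170)&(h[...,2]>70)).astype(np.uint8)
    c=blob(m,bx); globals()["k"+n]=rect(c)
P,e=tri(t,kt[0],s,ks[0]);print("knob",P,e,ks,loc(P))
# top of knob ray at z=.252
print(on(t,kt[0],.250))
E
```

```text
top [-141.8   19.4]
top [-142.6  -22.6]
top [-27.5  18.2]
top [-46.5 -24. ]
side [-143.6   15.7]
side [-146.5  -26.9]
knob [ 0.63820917 -0.03185011  0.22763376] 0.0015750244913828497 ((307.27459716796875, 168.97952270507812), (7.786073684692383, 16.3869686126709), 5.194429397583008) [ 47.4 -38.2]
[ 0.63516373 -0.03222609  0.25      ]
```

play_rows:
  plan:
    - {"x": 0.015, "y": -0.013, "z": 0.07, "ax": 0.0015, "ay": -0.004, "az": -0.002, "grip": 1}
    - {"x": 0, "y": -0.013, "z": 0.1, "ax": 0, "ay": 0, "az": 0, "grip": 1}
    - {"x": 0, "y": -0.013, "z": 0.1, "ax": 0, "ay": 0, "az": 0, "grip": 1}
    - {"x": 0, "y": -0.013, "z": 0.1, "ax": 0, "ay": 0, "az": 0, "grip": 1}
    - {"x": 0, "y": -0.013, "z": 0.1, "ax": 0, "ay": 0, "az": 0, "grip": 1}
    - {"x": 0, "y": -0.013, "z": 0.1, "ax": 0, "ay": 0, "az": 0, "grip": 1}
    - {"x": 0, "y": -0.013, "z": 0.1, "ax": 0, "ay": 0, "az": 0, "grip": 1}
    - {"x": 0, "y": -0.013, "z": 0.1, "ax": 0, "ay": 0, "az": 0, "grip": 1}
    - {"x": 0, "y": -0.013, "z": 0.1, "ax": 0, "ay": 0, "az": 0, "grip": 1}
    - {"x": 0, "y": 0, "z": 0, "ax": 0, "ay": 0, "az": 0, "grip": 1}
    - {"x": 0, "y": 0, "z": 0, "ax": 0, "ay": 0, "az": 0, "grip": 1}

```text
clock: 10.65
eef_pos: [0.6013, -0.0341, 0.2859]
tool_rot: [-0.223, 1.579, 0.23]
contact_force: [0.4, -0.4, -0.5]
finger_gap: 1.003
```

```bash
python3 - <<'E'
from h import *
step((.6355,-.0325,.221),.285)
E
```

```text
t 10.65 pos [ 0.6013 -0.0341  0.2859] F [ 0.4 -0.4 -0.5] gap 1.003
tool axes
 [[-0.02  -0.284  0.959]
 [ 0.001  0.959  0.284]
 [-1.     0.007 -0.019]]
shift units [ 0.2141 -0.0289  0.1148]
turn units [ 0.0014 -0.0096 -0.0035]
turn units [-1.5694  0.0056 -0.015 ]
```

play_rows:
  plan:
    - {"x": 0, "y": -0.015, "z": 0.06, "ax": 0.0014, "ay": -0.0096, "az": -0.0035, "grip": 1}
    - {"x": 0, "y": -0.014, "z": 0.053, "ax": 0, "ay": 0, "az": 0, "grip": 1}
    - {"x": 0, "y": 0, "z": 0, "ax": 0, "ay": 0, "az": 0, "grip": 1}
    - {"x": 0, "y": 0, "z": 0, "ax": 0, "ay": 0, "az": 0, "grip": 1}

```text
clock: 10.98
eef_pos: [0.6361, -0.0313, 0.2796]
tool_rot: [-0.224, 1.567, 0.226]
contact_force: [0.1, 0.2, -0.2]
finger_gap: 0.999
```

```bash
python3 - <<'E'
from h import *
step((.6355,-.0325,.221),.285)
E
```

```text
t 10.98 pos [ 0.6361 -0.0313  0.2796] F [ 0.1  0.2 -0.2] gap 0.999
tool axes
 [[-0.008 -0.282  0.959]
 [ 0.001  0.959  0.282]
 [-1.     0.003 -0.007]]
shift units [ 0.1954 -0.0037 -0.0016]
turn units [ 0.0006 -0.0036 -0.0014]
turn units [-1.5701  0.0021 -0.0056]
```

play_rows:
  plan:
    - {"x": 0.07, "y": -0.003, "z": 0, "ax": 0.0006, "ay": -0.0036, "az": -0.0014, "grip": 1}
    - {"x": 0.07, "y": 0, "z": 0, "ax": 0, "ay": 0, "az": 0, "grip": 1}
    - {"x": 0.045, "y": 0, "z": 0, "ax": 0, "ay": 0, "az": 0, "grip": 1}
    - {"x": 0, "y": 0, "z": 0, "ax": 0, "ay": 0, "az": 0, "grip": 1}
    - {"x": 0, "y": 0, "z": 0, "ax": 0, "ay": 0, "az": 0, "grip": 1}

```text
clock: 11.4
eef_pos: [0.6323, -0.032, 0.2217]
tool_rot: [-0.224, 1.56, 0.224]
contact_force: [-0.6, 0.0, 0.3]
finger_gap: 1.0
```

```bash
python3 - <<'E'
from h import *
step((.6355,-.0325,.221),.285)
t=snap("top");s=snap("side")
b=crop(s,(265,115,345,215),5,0);a=crop(t,(205,85,285,185),5,0)
cv2.imwrite("pics/c7.png",np.hstack([a,b]))
E
```

```text
t 11.4 pos [ 0.6323 -0.032   0.2217] F [-0.6  0.   0.3] gap 1.0
tool axes
 [[-0.001 -0.281  0.96 ]
 [ 0.     0.96   0.281]
 [-1.     0.    -0.001]]
shift units [ 0.0024 -0.0047  0.0098]
turn units [ 0.0001 -0.0005 -0.0002]
turn units [-1.5707e+00  2.0000e-04 -7.0000e-04]
```

View pics/c7.png

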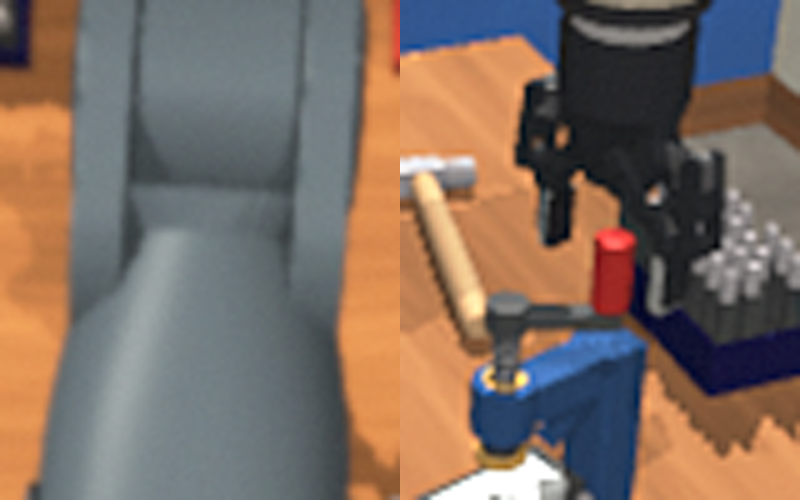

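Picture 9 shows the knob at (612,272) in the right half, between the open fingers (tips about (550,240) and (660,308)). I'll close on it.

play_rows:
  plan:
    - {"x": 0.002, "y": -0.003, "z": 0.01, "ax": 0, "ay": 0, "az": 0, "grip": 0.2}
    - {"x": 0, "y": 0, "z": 0, "ax": 0, "ay": 0, "az": 0, "grip": -0.2}
    - {"x": 0, "y": 0, "z": 0, "ax": 0, "ay": 0, "az": 0, "grip": -1}
    - {"x": 0, "y": 0, "z": 0, "ax": 0, "ay": 0, "az": 0, "grip": -1}
    - {"x": 0, "y": 0, "z": 0, "ax": 0, "ay": 0, "az": 0, "grip": -1}
    - {"x": 0, "y": 0, "z": 0, "ax": 0, "ay": 0, "az": 0, "grip": -1}
    - {"x": 0, "y": 0, "z": 0, "ax": 0, "ay": 0, "az": 0, "grip": -1}
    - {"x": 0, "y": 0, "z": 0, "ax": 0, "ay": 0, "az": 0, "grip": -1}
  newtons: 50

```text
clock: 12.17
eef_pos: [0.6375, -0.0318, 0.2255]
tool_rot: [-0.224, 1.554, 0.224]
contact_force: [-0.4, -0.2, 0.3]
finger_gap: 0.267
```

```bash
cat >> h.py <<'E'
A=np.array([.5805,-.0095])
def crank(n=16,dth=.2,cz=0.0,A=A,r=.06,z0=None,push=0,lag=0):
    """rows (units) turning clockwise n steps of dth from the present pose, fixed orientation"""
    st=arm.sense();Rt=R.from_rotvec(st["tool_rot"]).as_matrix();p=st["eef_pos"]
    d=p[:2]-A;w=np.arctan2(d[1],d[0]);print("r",np.linalg.norm(d).round(4),"world ang",w.round(3),"seat ang",round(w-Y0,3),"F",st["contact_force"].round(1),"turn fix",(R.from_matrix(Rt.T@down(Y0)).as_rotvec()/2).round(4),"gap",round(st["finger_gap"],3),"pos",p.round(4),"t",st["clock"])
    for i in range(n):
        q=w-dth*(i+1); tgt=np.array([*(A+r*np.array([np.cos(q),np.sin(q)])),(p[2] if z0 is None else z0)-.016/2/np.pi*dth*(i+1)])
        src=p if i==0 else prev
        print(((Rt.T@(tgt-src))/.3).round(3).tolist()); prev=tgt
E
python3 - <<'E'
from h import *
crank(8,.2)
E
```

```text
r 0.0612 world ang -0.372 seat ang -0.657 F [-0.4 -0.2  0.3] turn fix [0.0002 0.0023 0.0006] gap 0.267 pos [ 0.6375 -0.0318  0.2255] t 12.1667
[0.002, -0.027, -0.031]
[0.002, -0.023, -0.033]
[0.002, -0.016, -0.037]
[0.002, -0.008, -0.039]
[0.002, -0.001, -0.04]
[0.002, 0.007, -0.039]
[0.002, 0.015, -0.037]
[0.002, 0.022, -0.033]
```

play_rows:
  plan:
    - {"x": 0.002, "y": -0.027, "z": -0.031, "ax": 0, "ay": 0.002, "az": 0, "grip": -1}
    - {"x": 0.002, "y": -0.023, "z": -0.033, "ax": 0, "ay": 0, "az": 0, "grip": -1}
    - {"x": 0.002, "y": -0.016, "z": -0.037, "ax": 0, "ay": 0, "az": 0, "grip": -1}
    - {"x": 0.002, "y": -0.008, "z": -0.039, "ax": 0, "ay": 0, "az": 0, "grip": -1}

```text
clock: 12.5
eef_pos: [0.6061, -0.0621, 0.2235]
tool_rot: [-0.224, 1.551, 0.23]
contact_force: [4.4, 9.8, 2.0]
finger_gap: 0.262
```

```bash
python3 - <<'E'
from h import *
crank(10,.2)
E
```

```text
r 0.0585 world ang -1.118 seat ang -1.403 F [4.4 9.8 2. ] turn fix [ 0.0023  0.004  -0.0015] gap 0.262 pos [ 0.6061 -0.0621  0.2235] t 12.5
[0.001, -0.008, -0.039]
[0.001, 0.005, -0.04]
[0.001, 0.013, -0.038]
[0.001, 0.02, -0.034]
[0.002, 0.027, -0.03]
[0.002, 0.032, -0.024]
[0.002, 0.036, -0.017]
[0.002, 0.039, -0.009]
[0.002, 0.04, -0.001]
[0.002, 0.039, 0.007]
```

play_rows:
  plan:
    - {"x": 0.002, "y": -0.008, "z": -0.039, "ax": 0.002, "ay": 0.004, "az": -0.001, "grip": -1}
    - {"x": 0.002, "y": 0.005, "z": -0.04, "ax": 0, "ay": 0, "az": 0, "grip": -1}
    - {"x": 0.002, "y": 0.013, "z": -0.038, "ax": 0, "ay": 0, "az": 0, "grip": -1}
    - {"x": 0.002, "y": 0.02, "z": -0.034, "ax": 0, "ay": 0, "az": 0, "grip": -1}
    - {"x": 0.002, "y": 0.027, "z": -0.03, "ax": 0, "ay": 0, "az": 0, "grip": -1}
    - {"x": 0.002, "y": 0.032, "z": -0.024, "ax": 0, "ay": 0, "az": 0, "grip": -1}
    - {"x": 0.002, "y": 0.036, "z": -0.017, "ax": 0, "ay": 0, "az": 0, "grip": -1}
    - {"x": 0.002, "y": 0.039, "z": -0.009, "ax": 0, "ay": 0, "az": 0, "grip": -1}

```text
clock: 13.17
eef_pos: [0.5286, -0.0317, 0.2198]
tool_rot: [-0.219, 1.542, 0.231]
contact_force: [7.8, -4.6, -4.6]
finger_gap: 0.267
```

```bash
python3 - <<'E'
from h import *
crank(10,.2)
E
```

```text
r 0.0565 world ang -2.737 seat ang -3.022 F [ 7.8 -4.6 -4.6] turn fix [ 0.0009  0.0091 -0.0025] gap 0.267 pos [ 0.5286 -0.0317  0.2198] t 13.1667
[0.002, 0.039, -0.012]
[0.002, 0.039, 0.007]
[0.002, 0.037, 0.015]
[0.002, 0.033, 0.022]
[0.002, 0.028, 0.028]
[0.002, 0.022, 0.033]
[0.002, 0.015, 0.037]
[0.002, 0.007, 0.039]
[0.002, -0.0, 0.04]
[0.002, -0.008, 0.039]
```

```bash
sed -i 's/^A=.*/A=np.array([.583,-.0065])/' h.py; python3 - <<'E'
from h import *
crank(12,.2)
E
```

```text
r 0.06 world ang -2.708 seat ang -2.993 F [ 7.8 -4.6 -4.6] turn fix [ 0.0009  0.0091 -0.0025] gap 0.267 pos [ 0.5286 -0.0317  0.2198] t 13.1667
[0.002, 0.04, -0.002]
[0.002, 0.039, 0.006]
[0.002, 0.037, 0.014]
[0.002, 0.034, 0.021]
[0.002, 0.029, 0.027]
[0.002, 0.023, 0.033]
[0.002, 0.016, 0.036]
[0.002, 0.009, 0.039]
[0.002, 0.001, 0.04]
[0.002, -0.007, 0.039]
[0.002, -0.015, 0.037]
[0.002, -0.022, 0.033]
```

play_rows:
  plan:
    - {"x": 0.001, "y": 0.04, "z": -0.002, "ax": 0, "ay": 0.009, "az": -0.002, "grip": -1}
    - {"x": 0.002, "y": 0.039, "z": 0.006, "ax": 0, "ay": 0, "az": 0, "grip": -1}
    - {"x": 0.002, "y": 0.037, "z": 0.014, "ax": 0, "ay": 0, "az": 0, "grip": -1}
    - {"x": 0.002, "y": 0.034, "z": 0.021, "ax": 0, "ay": 0, "az": 0, "grip": -1}
    - {"x": 0.002, "y": 0.029, "z": 0.027, "ax": 0, "ay": 0, "az": 0, "grip": -1}
    - {"x": 0.002, "y": 0.023, "z": 0.033, "ax": 0, "ay": 0, "az": 0, "grip": -1}
    - {"x": 0.002, "y": 0.016, "z": 0.036, "ax": 0, "ay": 0, "az": 0, "grip": -1}
    - {"x": 0.002, "y": 0.009, "z": 0.039, "ax": 0, "ay": 0, "az": 0, "grip": -1}
    - {"x": 0.002, "y": 0.001, "z": 0.04, "ax": 0, "ay": 0, "az": 0, "grip": -1}
    - {"x": 0.002, "y": -0.007, "z": 0.039, "ax": 0, "ay": 0, "az": 0, "grip": -1}

```text
clock: 14.0
eef_pos: [0.5779, 0.0536, 0.2147]
tool_rot: [-0.229, 1.565, 0.218]
contact_force: [-7.4, 2.3, 3.8]
finger_gap: 0.267
```

```bash
python3 - <<'E'
from h import *
crank(12,.2)
E
```

```text
r 0.0603 world ang 1.655 seat ang 1.37 F [-7.4  2.3  3.8] turn fix [-0.0001 -0.0035  0.003 ] gap 0.267 pos [0.5779 0.0536 0.2147] t 14.0
[0.002, -0.013, 0.038]
[0.002, -0.019, 0.035]
[0.002, -0.026, 0.031]
[0.002, -0.031, 0.025]
[0.002, -0.036, 0.018]
[0.002, -0.038, 0.011]
[0.002, -0.04, 0.003]
[0.002, -0.04, -0.005]
[0.002, -0.038, -0.013]
[0.002, -0.034, -0.02]
[0.002, -0.03, -0.027]
[0.002, -0.024, -0.032]
```

play_rows:
  plan:
    - {"x": 0.002, "y": -0.013, "z": 0.038, "ax": 0, "ay": -0.003, "az": 0.003, "grip": -1}
    - {"x": 0.002, "y": -0.019, "z": 0.035, "ax": 0, "ay": 0, "az": 0, "grip": -1}
    - {"x": 0.002, "y": -0.026, "z": 0.031, "ax": 0, "ay": 0, "az": 0, "grip": -1}
    - {"x": 0.002, "y": -0.031, "z": 0.025, "ax": 0, "ay": 0, "az": 0, "grip": -1}
    - {"x": 0.002, "y": -0.036, "z": 0.018, "ax": 0, "ay": 0, "az": 0, "grip": -1}
    - {"x": 0.002, "y": -0.038, "z": 0.011, "ax": 0, "ay": 0, "az": 0, "grip": -1}
    - {"x": 0.002, "y": -0.04, "z": 0.003, "ax": 0, "ay": 0, "az": 0, "grip": -1}
    - {"x": 0.002, "y": -0.04, "z": -0.005, "ax": 0, "ay": 0, "az": 0, "grip": -1}
    - {"x": 0.002, "y": -0.038, "z": -0.013, "ax": 0, "ay": 0, "az": 0, "grip": -1}
    - {"x": 0.002, "y": -0.034, "z": -0.02, "ax": 0, "ay": 0, "az": 0, "grip": -1}
    - {"x": 0.002, "y": -0.03, "z": -0.027, "ax": 0, "ay": 0, "az": 0, "grip": -1}
    - {"x": 0.002, "y": -0.024, "z": -0.032, "ax": 0, "ay": 0, "az": 0, "grip": -1}

```text
clock: 15.0
eef_pos: [0.6291, -0.0454, 0.2087]
tool_rot: [-0.222, 1.561, 0.237]
contact_force: [0.0, 9.3, 0.9]
finger_gap: 0.265
```

```bash
python3 - <<'E'
from h import *
crank(13,.2)
E
```

```text
r 0.0603 world ang -0.702 seat ang -0.987 F [0.  9.3 0.9] turn fix [ 0.0037 -0.0007 -0.0047] gap 0.265 pos [ 0.6291 -0.0454  0.2087] t 15.0
[0.002, -0.017, -0.036]
[0.002, -0.011, -0.038]
[0.002, -0.003, -0.04]
[0.002, 0.005, -0.04]
[0.002, 0.013, -0.038]
[0.002, 0.02, -0.035]
[0.002, 0.026, -0.03]
[0.002, 0.032, -0.024]
[0.002, 0.036, -0.017]
[0.002, 0.039, -0.01]
[0.002, 0.04, -0.002]
[0.002, 0.039, 0.006]
[0.002, 0.037, 0.014]
```

play_rows:
  plan:
    - {"x": 0.002, "y": -0.017, "z": -0.036, "ax": 0.003, "ay": 0, "az": -0.004, "grip": -1}
    - {"x": 0.002, "y": -0.011, "z": -0.038, "ax": 0, "ay": 0, "az": 0, "grip": -1}
    - {"x": 0.002, "y": -0.003, "z": -0.04, "ax": 0, "ay": 0, "az": 0, "grip": -1}
    - {"x": 0.002, "y": 0.005, "z": -0.04, "ax": 0, "ay": 0, "az": 0, "grip": -1}
    - {"x": 0.002, "y": 0.013, "z": -0.038, "ax": 0, "ay": 0, "az": 0, "grip": -1}
    - {"x": 0.002, "y": 0.02, "z": -0.035, "ax": 0, "ay": 0, "az": 0, "grip": -1}
    - {"x": 0.002, "y": 0.026, "z": -0.03, "ax": 0, "ay": 0, "az": 0, "grip": -1}
    - {"x": 0.002, "y": 0.032, "z": -0.024, "ax": 0, "ay": 0, "az": 0, "grip": -1}
    - {"x": 0.002, "y": 0.036, "z": -0.017, "ax": 0, "ay": 0, "az": 0, "grip": -1}
    - {"x": 0.002, "y": 0.039, "z": -0.01, "ax": 0, "ay": 0, "az": 0, "grip": -1}
    - {"x": 0.002, "y": 0.04, "z": -0.002, "ax": 0, "ay": 0, "az": 0, "grip": -1}
    - {"x": 0.002, "y": 0.039, "z": 0.006, "ax": 0, "ay": 0, "az": 0, "grip": -1}

```text
clock: 16.0
eef_pos: [0.5239, -0.0145, 0.2029]
tool_rot: [-0.226, 1.545, 0.213]
contact_force: [-4.6, -8.1, 5.1]
finger_gap: 0.27
```

```bash
python3 - <<'E'
from h import *
crank(12,.2)
E
```

```text
r 0.0597 world ang -3.007 seat ang -3.292 F [-4.6 -8.1  5.1] turn fix [-0.0024  0.0065  0.0049] gap 0.27 pos [ 0.5239 -0.0145  0.2029] t 16.0
[0.001, 0.039, 0.009]
[0.002, 0.036, 0.017]
[0.002, 0.032, 0.024]
[0.002, 0.026, 0.03]
[0.002, 0.02, 0.035]
[0.002, 0.013, 0.038]
[0.002, 0.005, 0.04]
[0.002, -0.003, 0.04]
[0.002, -0.011, 0.038]
[0.002, -0.018, 0.035]
[0.002, -0.025, 0.031]
[0.002, -0.031, 0.026]
```

play_rows:
  plan:
    - {"x": 0.001, "y": 0.039, "z": 0.009, "ax": -0.002, "ay": 0.006, "az": 0.004, "grip": -1}
    - {"x": 0.002, "y": 0.036, "z": 0.017, "ax": 0, "ay": 0, "az": 0, "grip": -1}
    - {"x": 0.002, "y": 0.032, "z": 0.024, "ax": 0, "ay": 0, "az": 0, "grip": -1}
    - {"x": 0.002, "y": 0.026, "z": 0.03, "ax": 0, "ay": 0, "az": 0, "grip": -1}
    - {"x": 0.002, "y": 0.02, "z": 0.035, "ax": 0, "ay": 0, "az": 0, "grip": -1}
    - {"x": 0.002, "y": 0.013, "z": 0.038, "ax": 0, "ay": 0, "az": 0, "grip": -1}
    - {"x": 0.002, "y": 0.005, "z": 0.04, "ax": 0, "ay": 0, "az": 0, "grip": -1}
    - {"x": 0.002, "y": -0.003, "z": 0.04, "ax": 0, "ay": 0, "az": 0, "grip": -1}
    - {"x": 0.002, "y": -0.011, "z": 0.038, "ax": 0, "ay": 0, "az": 0, "grip": -1}

```text
clock: 16.75
eef_pos: [0.5847, 0.0538, 0.1984]
tool_rot: [-0.229, 1.565, 0.216]
contact_force: [-8.0, 1.9, 6.2]
finger_gap: 0.264
```

```bash
python3 - <<'E'
from h import *
crank(10,.2)
E
```

```text
r 0.0604 world ang 1.543 seat ang 1.258 F [-8.   1.9  6.2] turn fix [-0.001  -0.0034  0.0036] gap 0.264 pos [0.5847 0.0538 0.1984] t 16.75
[0.002, -0.017, 0.036]
[0.002, -0.023, 0.033]
[0.002, -0.029, 0.028]
[0.002, -0.034, 0.021]
[0.002, -0.037, 0.014]
[0.002, -0.039, 0.006]
[0.002, -0.04, -0.002]
[0.002, -0.039, -0.009]
[0.002, -0.036, -0.017]
[0.002, -0.032, -0.024]
```

play_rows:
  plan:
    - {"x": 0.001, "y": -0.017, "z": 0.036, "ax": -0.001, "ay": -0.003, "az": 0.003, "grip": -1}
    - {"x": 0.002, "y": -0.023, "z": 0.033, "ax": 0, "ay": 0, "az": 0, "grip": -1}
    - {"x": 0.002, "y": -0.029, "z": 0.028, "ax": 0, "ay": 0, "az": 0, "grip": -1}
    - {"x": 0.002, "y": -0.034, "z": 0.021, "ax": 0, "ay": 0, "az": 0, "grip": -1}
    - {"x": 0.002, "y": -0.037, "z": 0.014, "ax": 0, "ay": 0, "az": 0, "grip": -1}
    - {"x": 0.001, "y": -0.03, "z": 0.002, "ax": 0, "ay": 0, "az": 0, "grip": -1}
    - {"x": 0, "y": 0, "z": 0, "ax": 0, "ay": 0, "az": 0, "grip": -1}

```text
clock: 17.33
eef_pos: [0.6381, 0.0183, 0.1958]
tool_rot: [-0.223, 1.563, 0.232]
contact_force: [-0.4, -3.2, -0.9]
finger_gap: 0.264
```

```bash
python3 - <<'E'
from h import *
crank(3,.1)
E
```

```text
r 0.0604 world ang 0.422 seat ang 0.137 F [-0.4 -3.2 -0.9] turn fix [ 0.0023 -0.0017 -0.0032] gap 0.264 pos [0.6381 0.0183 0.1958] t 17.3333
[0.001, -0.02, 0.0]
[0.001, -0.02, -0.0]
[0.001, -0.02, -0.002]
```

Crank angle is about 14.17 rad, 2.0 rad past contact, which gives about 76 N. I'll release the knob and withdraw.

play_rows:
  plan:
    - {"x": 0, "y": 0, "z": 0, "ax": 0, "ay": 0, "az": 0, "grip": -0.1}
    - {"x": 0, "y": 0, "z": 0, "ax": 0, "ay": 0, "az": 0, "grip": 1}
    - {"x": 0, "y": 0, "z": 0, "ax": 0, "ay": 0, "az": 0, "grip": 1}
    - {"x": 0, "y": 0, "z": 0, "ax": 0, "ay": 0, "az": 0, "grip": 1}
    - {"x": 0, "y": 0, "z": 0, "ax": 0, "ay": 0, "az": 0, "grip": 1}
    - {"x": 0, "y": 0, "z": 0, "ax": 0, "ay": 0, "az": 0, "grip": 1}
    - {"x": -0.05, "y": 0, "z": 0, "ax": 0, "ay": 0, "az": 0, "grip": 1}
    - {"x": -0.08, "y": 0, "z": 0, "ax": 0, "ay": 0, "az": 0, "grip": 1}
    - {"x": -0.1, "y": 0, "z": 0, "ax": 0, "ay": 0, "az": 0, "grip": 1}
    - {"x": -0.1, "y": 0, "z": 0, "ax": 0, "ay": 0, "az": 0, "grip": 1}
    - {"x": -0.05, "y": 0, "z": -0.08, "ax": 0, "ay": 0, "az": 0, "grip": 1}
    - {"x": 0, "y": 0, "z": -0.1, "ax": 0, "ay": 0, "az": 0, "grip": 1}
    - {"x": 0, "y": 0, "z": -0.1, "ax": 0, "ay": 0, "az": 0, "grip": 1}
    - {"x": 0, "y": 0, "z": -0.1, "ax": 0, "ay": 0, "az": 0, "grip": 1}
    - {"x": 0, "y": 0, "z": -0.1, "ax": 0, "ay": 0, "az": 0, "grip": 1}
    - {"x": 0, "y": 0, "z": -0.1, "ax": 0, "ay": 0, "az": 0, "grip": 1}
    - {"x": 0, "y": 0, "z": -0.1, "ax": 0, "ay": 0, "az": 0, "grip": 1}
    - {"x": 0, "y": 0, "z": -0.1, "ax": 0, "ay": 0, "az": 0, "grip": 1}
    - {"x": 0, "y": 0, "z": -0.1, "ax": 0, "ay": 0, "az": 0, "grip": 1}
    - {"x": 0, "y": 0, "z": 0, "ax": 0, "ay": 0, "az": 0, "grip": 1}

```text
clock: 19.0
eef_pos: [0.3746, -0.0591, 0.314]
tool_rot: [-0.229, 1.56, 0.232]
contact_force: [-0.4, -0.0, 0.1]
finger_gap: 0.999
```

```bash
python3 - <<'E'
from h import *
t=snap("top");s=snap("side")
a=crop(t,(205,115,285,215),5,0);b=crop(s,(245,165,325,265),5,0)
cv2.imwrite("pics/c8.png",np.hstack([a,b]))
for n,im,bx in(("t",t,(225,115,262,160)),("s",s,(280,150,325,195))):
    h=hsv(im); m=(((h[...,0]<8)|(h[...,0]>172))&(h[...,1]>170)&(h[...,2]>70)).astype(np.uint8)
    globals()["k"+n]=rect(blob(m,bx))[0]
P,e=tri(t,kt,s,ks);d=P[:2]-A;print("knob",P.round(4),e,"r",np.linalg.norm(d),"crank",1.745-(np.arctan2(d[1],d[0])-Y0)+4*np.pi, "from z",(.234-P[2])/.016*2*np.pi)
print(arm.sense()["eef_pos"],arm.sense()["clock"])
E
```

```text
knob [0.6364 0.0166 0.1985] 0.0004449360035946806 r 0.05818719651468119 crank 14.18803099505708 from z 13.937743407144284
[ 0.37780696 -0.05851432  0.31376059] 19.1
```

View pics/c8.png

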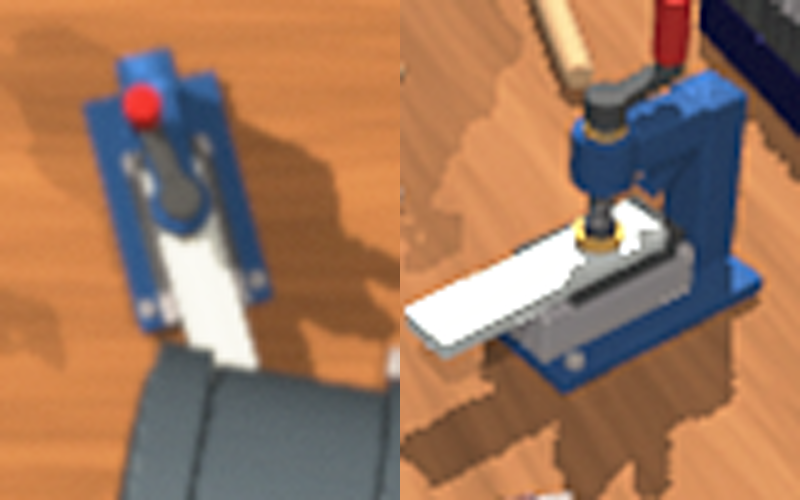

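Picture 10 shows the brass pad at (598,235) down on the bar, which has not moved: its front corners are still at (405,315) and (443,354). The knob is on the far side and the gripper is clear, so I'm handing in.

```bash
python3 -c "
from cell import arm
print(arm.sign_off())"
```

```text
the job is handed in; nothing more can be done
None
```

The bar is clamped and the job is handed in at about 19 s on the robot's clock. I laid the white bar between the rails, pushed it to the back stop until the wrist felt about 29 N, and let go. I then turned the blue clamp's crank clockwise from about 2.4 to 14.2 rad, opened the gripper and backed away.

Last checks:
- **Bar:** flat between the rails and unmoved by the clamping. Its front end measured about 142 mm in front of the seat point in the top view (144–147 mm in the side view). The ideal is 140 mm, and the measurement is only good to a few mm.
- **Clamping force:** the crank stands about 2.0 rad past contact, which by the given spring rate is about 76 N. This is worked out from the angle, not measured directly. The knob's height gives 13.9 rad instead of 14.2, about 67 N; both are within 40–130 N.
- **Other things:** I never touched the other things on the table. The final crop showed only the clamp area, so I did not check them all by picture at the end.
- **Refused call:** the first move call was rejected because some keys were missing; the arm did not move.

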